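# Spray-mark the short reject bolt and pocket it

### The arm

A 7-joint arm with a two-finger parallel gripper is mounted at the origin on the work surface. World frame = base frame: x ahead of the robot, y to its left, z up, the work surface at z = 0. Lengths are in mm, angles in rad, forces in N, time in s.
With the tool pointing down it reaches from about 425 to 975 mm from the base axis. Payload 16.7 kg.
Tool frame: the origin (TCP) lies midway between the tips of the shut fingers; the grasp point (between the pads) lies bot.grip_depth behind it (bot.grip_depth is the distance from the TCP to the grasp point, in mm); z points along the fingers, y is the line along which they close (so a half turn about z gives the same grasp; the last joint's range is limited). The gripper opens to 85 mm and grips with 20 to 120 N. Pads are 22 mm wide; open, the fingers measure 114 mm over their backs; the gripper's body (76 mm by 85 mm) begins 54 mm behind the grasp point. The pads swing forward as they close: fully open they stand 13 mm farther back than shut.
Start: joints at [-1.327, 0.426, 0.074, 1.606, -0.034, 1.111, -0.067], TCP at [258.376, 623.553, 231.302] pointing down, gripper open.
Joint ranges: [-2.85, 2.85], [-0.5, 2.14], [-1.23, 1.37], [0.21, 2.46], [-1.02, 4.16], [0.16, 2.05], [-2.73, 2.73]. Speed limits (rad/s): [1.89, 1.89, 2.39, 2.39, 3.01, 3.01, 3.01].

### API

Orientations are given as a unit quaternion [w, x, y, z].
In Python, from bench import bot, eyes, ticket gives the robot as it stands. The module is installed in compiled form; this text tells all that it offers.
- The arm moves only by the tool step_arm, never from a script. Its argument "targets" is a list that holds one entry, the list of rows, each a list of 4 numbers: the shift along the world's x, y, z in m, then the turn about the world's z in rad. A call has 1 to 10 rows; each row shifts and turns the commanded pose from where the row before left it; what a row does not reach is not made up. A row lasts 1/8 s, in which the tool goes at most 62.5 mm and 10.7 degrees, less where a joint would pass 70% of its speed; a pose out of reach is approached as far as the arm can. A call is refused whole if a number of a shift passes 0.0625 or a number of a turn 0.188, either way. A call with a gripper value outside its range is refused whole. "jaw" is the finger opening in m, from 0 to 0.0854, set as the call begins (left out, the last holds). The fingers move at their own pace and stop on an object; "force" is the grip in N (left out, the last holds). Time passes only in rows, so rows that do not move let the fingers close. It gives the time, the measured TCP pose, the force, the opening and the grip force at its end, in the units of the state.
- bot.sense(): the state, without advancing time (a new reading comes with each control period).
- eyes.capture(name): name is "scene" or "top"; returns (picture, depth): 384x512x3 uint8, red, green, blue; 384x512 float32, mm along the optical axis (not along the pixel's ray), 0 where there is no reading.
- eyes.calibration(name): a dict with "vertical_fov" (degrees; the focal length in pixels is half the picture's height over the tangent of half this angle, whatever the lens; pixels are square), "cx", "cy" (the principal point, pixels), "k1" (the pictures are not rectified: a ray, as slopes to the right and down, at radius r is drawn at 1 + k1 r^2 times it, then the intrinsics apply), "pose" (4x4, takes a point from camera to world coordinates). Camera axes: x right, y down, z forward; pixel columns grow to the right and rows downward; lengths in mm; the calibration is good to about 2 mm. A picture is of the moment at which its call begins. calibration takes no time and is no camera call.
- ticket.sign_off(): hands the job in; it is judged then, once.
Trained networks look in the newest picture that a camera, given by its name, has taken for a name from the list of things; names that differ only in an ending like _2 or _b are one class to them, and where a whole thing is asked for, a point or a joint stands for the part that bears it (a point fixed in the world has none). Each returns a list of dicts, best first, with "score" (0 to 1); they miss things now and then, are a little off and sometimes report something else, mostly with a low value. They report only what shows in the picture. A call takes as long as a camera call. They do not tell look-alikes from the thing itself.
- eyes.silhouettes(camera, name): "region" (384x512 bool, what is visible of it) and "location" ([column, row] in pixels, amid what is visible of it).
The state is a dict: "clock": time; "qpos": joint angles; "joint_velocities": joint speeds; "tau": joint torques, N m; "eef_pos": TCP position; "tool_rot": TCP orientation; "ft_force": force on the tool from outside, world axes, zero at the start; "moment": the same for the moment, N m; "gripper_width": finger opening in mm; "gripper_force": force on a finger pad.
Only numpy, scipy, OpenCV 4.12 (cv2) and the standard library are available. Lean on these libraries where they do the work, as an engineer would, in place of code of your own. Each camera call takes 0.05 s, during which the arm holds its last target. There are 200 camera calls.

### The job

The shorter of the two bolts on the notched rail is a reject: lay it in the marking stand's sloping rest, head up the slope and tip against the foot stop, and let go of it. Then mark it by pressing the cap of the working canister fully down and letting it spring back; one of the two caps has seized, so feel for the one that gives, do not force the other, and do not press a cap down while the bolt is not lying in the rest. Finally take the bolt out and stand it in the reject pocket, tip down and head up, leaving the long bolt and everything else where they are.

Things in the scene. Friction and masses are not known exactly. Their poses are not given: they have to be found in the camera images.
- bolt_short: the reject, the shorter of two loose dark steel bolts, about 380 g: round shank 22 mm diameter, 90 mm long; round head 36 mm diameter, 16 mm thick. Origin on the axis, halfway along the shank; x axis from head to tip (head underside at x = -45 mm, its outer end -61, tip +45). Starts level in a notch of the rail, head towards the robot
- bolt_long: a good bolt, same 22 mm shank and 36 mm head, but the shank is 130 mm long; origin halfway along the shank, x from head to tip; lies in the other notch, to be left there
- rail: fixed notched rail, base 90 x 170 x 8 mm; origin at the centre of its underside. Two ribs along y at x = -27 and +27 mm, 8 mm thick, tops at z = 36 mm, with pairs of lugs 12 mm high as notches at y = -45 and +45 mm. Bolt axes lie along x at z = 47 mm. It is left or right of the marking stand
- stand: fixed marking stand, base 210 x 220 x 10 mm; origin on its underside, x away from the robot. Nearer the robot, at x = -60 mm, the sloping rest: two V saddles 8 mm thick, 46 mm clear between them, and a flat foot stop; its axis slopes down towards -y at 30 degrees, direction (0, -0.866, -0.5) in the stand's frame. Behind it a clamped canister at (75, 70) and one at (75, -70) mm
- rest (a point): where the middle of the short bolt's shank (its origin) is when it lies in the rest, tip against the foot stop: (-60, 0, 75 mm) in the stand's frame. The saddles' centres are 27 mm up and down the slope from it, the face of the foot stop 45 mm down the slope. The V cheeks reach 18 mm to each side of the axis
- cap_left (a point): centre of the top of the sprung cap, at rest, on the canister at the stand's +y side, 120 mm above the table. Both canisters look alike: 52 mm diameter, cap 34 mm diameter, pressed straight down. The working cap takes 3 N to start and 9 N at its stop 10 mm down; the seized one gives only 1 mm per 8 N. Which is which changes and can only be felt
- cap_right (a point): the same for the canister at the stand's -y side
- cap_free (a joint): how far the working cap is pressed, m: 0 up, 0.010 fully down; which side it is on is not told
- cap_stuck (a joint): how far the seized cap has been forced down, m: 0 untouched
- pocket: fixed cast-iron reject pocket, an open-topped square box, 64 mm outside, 52 mm inside, rim 60 mm above the table, floor 6 mm thick, on a 90 mm square foot; origin at the centre of its underside. Its flap hangs open on the +x side, below the rim. It is on the other side of the stand from the rail
- nut: a loose hexagonal bronze nut, 40 mm over, 20 mm high; origin at the centre of its underside; a bystander
- sleeve: a loose steel collar sleeve standing upright, 44 mm diameter, 45 mm high; origin at the centre of its underside; a bystander
- gauge_pin: a loose gauge pin lying along its x axis, 112 mm long, 22 mm enamelled head; origin under its middle; a bystander
- scraper: a loose scraper block, wooden handle with a steel blade, about 170 mm long along x, 26 mm high; origin underneath it; a bystander
- washer: a loose flat steel washer, 44 mm diameter, 6 mm thick; origin at the centre of its underside; a bystander
- wire_brush: a loose wire brush, 150 x 32 x 32 mm, long along x; origin under its middle; a bystander
Mind the look-alikes: they are no part of the job. Leave any green, pink or purple look-alike of the pocket alone.

How it is judged:
By the outcome, as a careful person would: the job done as asked, in the order asked, and still so for the second after the job is handed in, with the robot touching nothing.
It also fails if it takes over 61 s, if anything falls off the work surface, if the arm or the gripper's body presses on something with over 40 N, if the wrist force passes 120 N, or if a joint passes its speed limit or range.

## Working session

There is one attempt and no reset: what is moved stays moved. The work goes in short steps, Python scripts to look and compute and a tool call to move; the robot and the scene stay as the last step left them, time stands still between calls to the robot, and variables do not carry over. Pictures are saved under pics/ and viewed, at most 10 in all, crops included, and the job is handed in when it is done.

Besides the shell and the picture viewer there is one more tool, called after "Emit:" by a JSON object that holds its "op" and its "data". step_arm: Moves the arm, as the interface text tells. Its arguments: {"type":"object","properties":{"targets":{"type":"array","items":{"type":"array","items":{"type":"array","items":{"type":"number"}}}},"jaw":{"type":"number"},"force":{"type":"number"}},"required":["targets"]}

```bash
mkdir -p pics
cat > h.py <<'E'
import numpy as np, cv2
from bench import bot, eyes, ticket
def rays(cal,px):
    f=192/np.tan(np.radians(cal["vertical_fov"])/2)
    K=np.array([[f,0,cal["cx"]],[0,f,cal["cy"]],[0,0,1.]])
    p=cv2.undistortPointsIter(np.array(px,float).reshape(-1,1,2),K,np.array([cal["k1"],0,0,0,0.]),None,None,(3,50,1e-9)) if hasattr(cv2,'undistortPointsIter') else cv2.undistortPoints(np.array(px,float).reshape(-1,1,2),K,np.array([cal["k1"],0,0,0,0.]))
    return p.reshape(-1,2)
def cloud(name):
    img,d=eyes.capture(name); cal=eyes.calibration(name)
    vv,uu=np.mgrid[:384,:512]
    r=rays(cal,np.stack([uu,vv],-1).reshape(-1,2))
    z=d.reshape(-1,1)
    P=np.hstack([r*z,z]); T=np.array(cal["pose"])
    W=(P@T[:3,:3].T+T[:3,3]).reshape(384,512,3); W[d==0]=np.nan
    return img,W
E
python3 - <<'E'
from h import *
np.set_printoptions(precision=1,suppress=True)
print(bot.grip_depth); s=bot.sense(); print(s)
for n in ("scene","top"):
    img,W=cloud(n); cv2.imwrite(f"pics/{n}0.png",cv2.resize(img[...,::-1],(800,600),interpolation=cv2.INTER_CUBIC)); np.save(n+"0.npy",W); np.save(n+"0i.npy",img)
    print(n,eyes.calibration(n)["pose"][:3,3])
    for t in ("bolt_short","bolt_long","rail","stand","cap_left","pocket"):
        for r in eyes.silhouettes(n,t)[:3]:
            m=r["region"]; print(t,round(r["score"],2),np.round(r["location"]),m.sum(),np.nanmedian(W[m],0),np.nanpercentile(W[m],[2,98],axis=0).ravel())
E
```

```text
18.700000000000003
{'clock': 0.0, 'qpos': array([-1.3,  0.4,  0.1,  1.6, -0. ,  1.1, -0.1]), 'joint_velocities': array([-0.,  0.,  0.,  0., -0., -0.,  0.]), 'tau': array([ -0. , -95. ,   3.8, -46.4,   0. ,   0. ,  -0. ]), 'eef_pos': array([258.2, 623.2, 230.6]), 'tool_rot': array([-0. ,  0.2,  1. , -0. ]), 'ft_force': array([-0.5,  0.8, -0.9]), 'moment': array([ 0., -0., -0.]), 'gripper_force': 0.0, 'gripper_width': 85.38628203464653}
scene [ 937.  -338.5  908.9]
bolt_short 0.79 [325. 156.] 319 [500.7 250.9  55.1] [454.  236.3   2.5 559.8 294.2  65.2]
bolt_short 0.51 [262. 211.] 4356 [505.3  -4.2  10.2] [ 412.3 -106.4    5.7  617.7  102.1   67.6]
bolt_long 0.87 [349. 140.] 376 [494.6 340.2  54.8] [426.  324.7   0.8 571.5 396.3  64.8]
rail 0.67 [341. 160.] 1074 [520.  284.5   9.5] [479.5 215.4  -0.4 560.2 378.   47.9]
stand 0.95 [259. 209.] 4415 [505.2  -2.9  10.1] [ 412.1 -107.7    4.   617.8  102.8   67.5]
cap_left 0.95 [260. 210.] 4523 [504.3  -3.2  10.1] [ 411.6 -109.     0.4  617.7  104.9   66.8]
pocket 0.9 [159. 324.] 1840 [ 636.1 -382.1   19.2] [ 586.9 -432.8   -1.2  684.5 -334
[... 353 characters left out ...]
81.5 -71.5 118. ] [559.9 -87.1 100.4 598.5 -56.5 123.7]
bolt_long 0.66 [162. 188.] 326 [494.6 340.2  55.3] [429.5 322.7  40.8 572.1 356.   65. ]
rail 0.56 [172. 184.] 887 [512.2 297.3   8.6] [467.9 215.5   1.9 557.1 378.8  47.4]
stand 0.73 [264. 198.] 3584 [498.4  -2.1   9.6] [ 411.5 -108.5    3.5  610.5  103.3   61.1]
cap_left 0.93 [263. 200.] 3597 [499.5  -2.1   9.6] [ 411.3 -108.     3.8  610.1  103.1   62.4]
pocket 0.96 [326. 203.] 745 [ 504.1 -208.    10.9] [ 456.5 -251.8    0.5  543.8 -167.4   63.1]
pocket 0.94 [370. 278.] 894 [ 284.4 -353.3   18.3] [ 232.6 -397.9    0.2  338.  -310.6   63.2]
pocket 0.62 [373. 222.] 857 [ 464.3 -364.6   12.1] [ 418.3 -412.2    0.1  508.5 -322.5   62.7]
```

View pics/scene0.png

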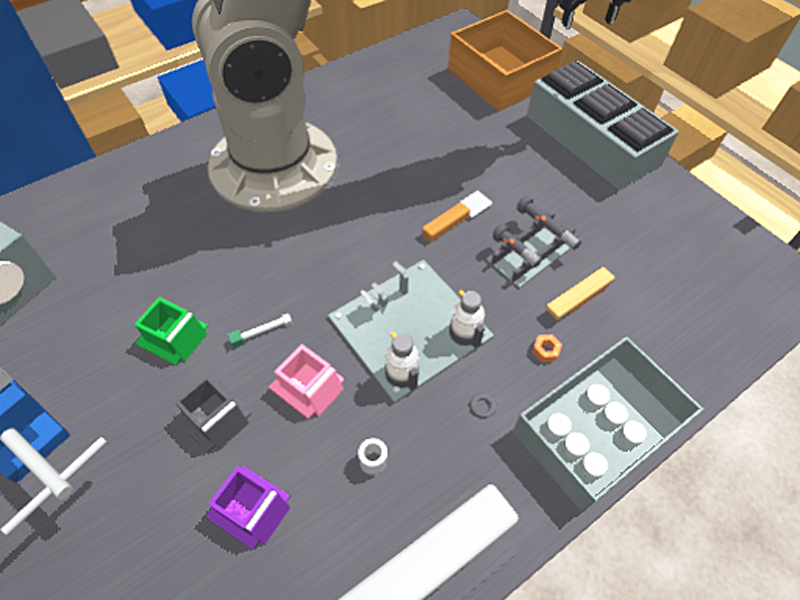

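View pics/top0.png

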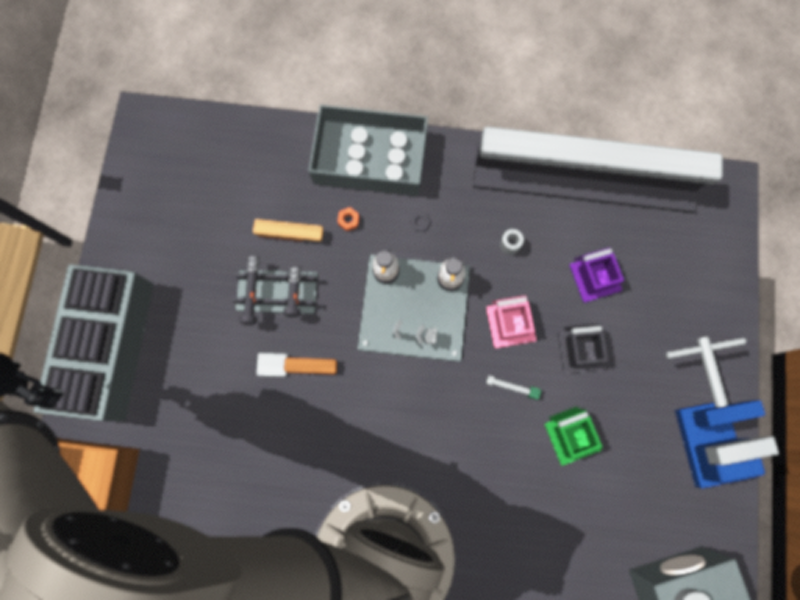

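The scene view has bolts on the rail at (515,240) short and (548,225) long, the stand at (410,325), and canisters at (467,318) and (402,360). The dark cast-iron pocket is at (210,415); the green (170,330), pink (306,380) and purple (248,505) boxes are look-alikes. In the top view the short bolt is at (293,290), the long one at (251,290) and the pocket at (586,347).

Candidates for the reject are the bolt at (293,290) and the bolt at (251,290); I choose the shorter one at (293,290). A close crop and precise measurements come next.

```bash
cat > m.py <<'E'
from h import *
np.set_printoptions(precision=1,suppress=True)
for n in ("top","scene"):
    W=np.load(n+"0.npy"); print("==",n)
    def box(x0,x1,y0,y1,z0,z1):
        m=(W[...,0]>x0)&(W[...,0]<x1)&(W[...,1]>y0)&(W[...,1]<y1)&(W[...,2]>z0)&(W[...,2]<z1); return W[m]
    print("table z",np.nanmedian(box(640,700,-50,50,-20,20)[:,2]))
    for nm,y0,y1 in (("short",225,280),("long",315,370)):
        P=box(400,620,y0,y1,53,75)
        sh=P[(P[:,2]<62)]; 
        c=sh[:,:2].mean(0); v=np.linalg.svd(sh[:,:2]-c)[2][0]; v*=np.sign(v[0])
        t=(P[:,:2]-c)@v; print(nm,len(P),c,"ang",np.degrees(np.arctan2(v[1],v[0])),"ends",c+v*t.min(),c+v*t.max(),"len",np.ptp(t),"zmax",np.percentile(P[:,2],95))
        H=P[P[:,2]>61]; print(" head",H.mean(0),np.ptp(H,axis=0))
    for nm,y0,y1 in (("capL",20,110),("capR",-110,-20)):
        P=box(520,640,y0,y1,116,126); print(nm,len(P),cv2.minEnclosingCircle(P[:,:2].astype(np.float32)),P.mean(0))
    for nm,b in (("standbase",(380,640,-140,140,6,14)),("railbase",(420,600,190,400,5,12)),("pocketfoot",(400,530,-430,-300,-0.5,60)),("pocketrim",(400,530,-430,-300,55,66))):
        P=box(*b); 
        if len(P)>5: print(nm,len(P),cv2.minAreaRect(P[:,:2].astype(np.float32)),np.median(P[:,2]))
E
cat > /dev/null; python3 m.py
python3 - <<'E'
from h import *
a=np.load("scene0i.npy")[100:310,60:400]; cv2.imwrite("pics/c1.png",cv2.resize(np.load("scene0i.npy")[110:260,200:400][...,::-1],(800,600),interpolation=cv2.INTER_CUBIC))
E
```

```text
== top
table z -0.40177561518487437
short 175 [509.4 252.4] ang 5.213910371997647 ends [456.7 247.6] [561.4 257.2] len 105.15779213338115 zmax 63.387064120650116
 head [471.6 249.6  63.2] [93.2 22.7  5.7]
long 226 [497.8 341.4] ang 5.392295995132139 ends [429.1 334.9] [573.9 348.6] len 145.46680925888663 zmax 63.16936235421082
 head [449.3 338.9  63.5] [116.4  20.3   7.2]
capL 71 ((583.3636474609375, 67.7788314819336), 16.042997360229492) [583.   68.7 119.8]
capR 73 ((583.6181030273438, -71.50318908691406), 16.423463821411133) [584.2 -71.6 119.7]
standbase 2864 ((518.8694458007812, -1.006591796875), (220.03192138671875, 257.25390625), 0.6181280612945557) 9.542876109141162
railbase 525 ((512.2548217773438, 287.10687255859375), (159.91571044921875, 193.29360961914062), 2.2432639598846436) 7.483526989423808
pocketfoot 1079 ((465.0181884765625, -365.02197265625), (129.79339599609375, 129.87709045410156), 89.98542785644531) 5.903864022064454
pocketrim 221 ((468.7789611816406, -367.2550964355469), (76.15384674072266, 65.71771240234375), 11.954639434814453) 59.30777127283477
== scene
table 
[... 379 characters left out ...]
7143554688, 68.92381286621094), 16.274765014648438) [583.   68.6 119.7]
capR 125 ((582.766845703125, -70.03339385986328), 17.03179359436035) [583.8 -69.8 119.3]
standbase 3643 ((513.0765380859375, 0.25600433349609375), (212.37347412109375, 220.96823120117188), 0.3577949106693268) 9.891291530803642
railbase 565 ((532.1139526367188, 296.17572021484375), (162.4662628173828, 163.68203735351562), 17.2392520904541) 8.34478773128933
pocketfoot 1802 ((465.14697265625, -364.7273254394531), (129.5946044921875, 129.80026245117188), 0.21906200051307678) 7.480175052743903
pocketrim 387 ((468.2940673828125, -362.8453369140625), (78.60272216796875, 63.51116180419922), 11.599236488342285) 58.918535769088294
```

View pics/c1.png

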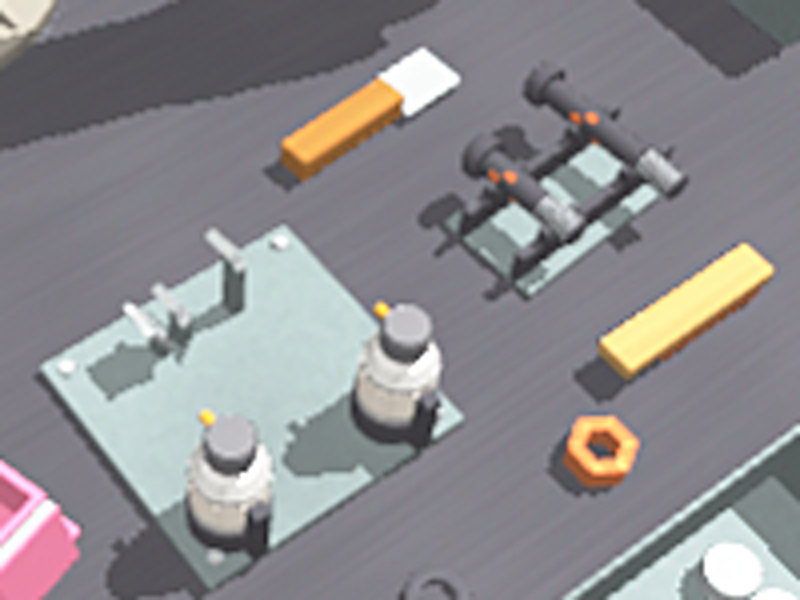

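The crop shows the short dark bolt at (525,190) in the near notch and the longer one at (605,125), so the choice is confirmed. The saddles are at (225,260) and (170,305), and the foot stop is at (145,325).

Run:
```python
from h import *
from scipy.spatial.transform import Rotation as R
np.set_printoptions(precision=1,suppress=True)
q=bot.sense()["tool_rot"]; M=R.from_quat(q,scalar_first=True).as_matrix(); print(M, "y ang",np.degrees(np.arctan2(M[1,1],M[0,1])))
for n in ("top","scene"):
    W=np.load(n+"0.npy"); print("==",n)
    V=W.reshape(-1,3)
    def box(x0,x1,y0,y1,z0,z1):
        return V[(V[:,0]>x0)&(V[:,0]<x1)&(V[:,1]>y0)&(V[:,1]<y1)&(V[:,2]>z0)&(V[:,2]<z1)]
    P=box(420,600,195,400,30,50); 
    c,s=np.cos(np.radians(5.5)),np.sin(np.radians(5.5))
    o=np.array([513,297]); L=(P[:,:2]-o)@np.array([[c,-s],[s,c]])
    k=(abs(L[:,1])<30)|(abs(L[:,1])>70); print("ribs x hist",np.histogram(L[k,0],bins=np.arange(-50,50,4)))
    P=box(415,490,-100,100,18,120); P=P[np.argsort(P[:,1])]
    print("rest pts",len(P))
    for a in range(-80,80,8):
        Q=P[(P[:,1]>=a)&(P[:,1]<a+8)]
        if len(Q): print(a,len(Q),"x",Q[:,0].min(),Q[:,0].max(),"z",Q[:,2].min(),Q[:,2].max())
    for lo,hi,t in((55,66,"rim"),(2,14,"floor")):
        P=box(410,525,-425,-305,lo,hi)
        c,s=np.cos(np.radians(12)),np.sin(np.radians(12)); L=(P[:,:2]-[465,-365])@np.array([[c,-s],[s,c]])
        H=np.histogram2d(L[:,0],L[:,1],bins=[np.arange(-60,61,8)]*2)[0].astype(int); print(t);print(H)
```

```text
[[-0.9  0.4 -0. ]
 [ 0.4  0.9 -0. ]
 [ 0.  -0.  -1. ]] y ang 67.49066211336753
== top
ribs x hist (array([ 1,  1,  0,  0, 12, 32, 29,  3,  0,  0,  0,  0,  0,  0,  0,  0,  0,
        1, 29, 32, 19,  0,  0,  0]), array([-50, -46, -42, -38, -34, -30, -26, -22, -18, -14, -10,  -6,  -2,
         2,   6,  10,  14,  18,  22,  26,  30,  34,  38,  42,  46]))
rest pts 160
-56 19 x 433.3130360425155 465.0950643527188 z 59.96126180840383 67.21057612748905
-48 27 x 433.65045365489163 463.2889763785123 z 47.07739900201591 63.9778794209858
-40 24 x 434.008737725487 464.6380368139138 z 34.651729681804 51.271268816354905
-32 13 x 430.81643182714555 466.92667140749256 z 26.263557926492012 63.46529583818051
-24 24 x 429.6985498750052 466.0656917640157 z 18.556450612049503 62.874251168229875
-16 8 x 441.7600468152141 457.0273677971857 z 18.620878182822025 50.82230675193114
16 15 x 429.8032416944544 466.2176004276886 z 73.31659914156853 91.64183341299031
24 26 x 429.66839487617904 468.8522355212824 z 18.6218262175546 85.77474690855183
32 4 x 441.81478189821985 453.8281720878167 z 66.78734058541977 74.345
[... 2812 characters left out ...]
 0  0  0  0  0  0  0  0  0]
 [ 0  1  3  4  0  0  0  0  0  0  0  0  2  0  0]
 [ 0  0  8  7  0  0  0  0  0  0  0  0  4  4  0]
 [ 0  0 10  6  1  4  4  6  4  6  5  0  4  4  0]
 [ 0  1 10  8  0 12 12  7 12  8 10  0  3  4  0]
 [ 1  0  7  7  1 12  9  8 10  9 10  1  4  5  1]
 [ 0  0 10  4  1  8 10  5  8  7  7  0  3  4  0]
 [ 0  0 10  8  0  0  0  0  1  1  1  0  4  4  0]
 [ 0  0  7  8  0  0  0  0  0  0  0  0  5  3  1]
 [ 0  1  9  7  0  0  0  0  0  0  0  0  5  3  0]
 [ 0  1  7  8  0  0  0  0  0  0  0  0  7  4  0]
 [ 1  0 10 13  0  0  0  0  0  0  0  0  8  5  0]
 [ 0  0 10  8  0  0  0  0  0  0  0  1  7  4  0]
 [ 0  0  0  2  6  6  6  6  6  7  5  5  1  0  0]
 [ 0  0  0  0  3  3  5  4  4  2  3  2  1  0  0]]
```

Emit:
{"op": "step_arm", "data": {"targets": [[[0.025, -0.037, 0, 0.049], [0.025, -0.037, 0, 0.049], [0.025, -0.037, 0, 0.049], [0.025, -0.037, 0, 0.049], [0.025, -0.037, 0, 0.049], [0.025, -0.037, 0, 0.049], [0.025, -0.037, -0.01, 0.049], [0.025, -0.037, -0.03, 0.049], [0.025, -0.037, -0.04, 0.049], [0.026, -0.037, -0.04, 0.049]]], "jaw": 0.06, "force": 80}}

```text
clock: 1.95
eef_pos: [510.2, 252.6, 110.6]
tool_rot: [0.0, -0.05, 0.999, 0.0]
ft_force: [0.3, 0.9, 0.4]
gripper_width: 59.8
gripper_force: 0.0
```

Emit:
{"op": "step_arm", "data": {"targets": [[[-0.001, 0, -0.025, 0], [0, 0, -0.025, 0], [0, 0, -0.02, 0], [0, 0, -0.0135, 0], [0, 0, 0, 0]]]}}

```text
clock: 2.58
eef_pos: [508.0, 253.4, 27.2]
tool_rot: [-0.001, -0.049, 0.999, -0.0]
ft_force: [-0.2, -0.2, 1.1]
gripper_width: 59.9
gripper_force: 0.0
```

Emit:
{"op": "step_arm", "data": {"targets": [[[0, 0, 0, 0], [0, 0, 0, 0], [0, 0, 0, 0], [0, 0, 0, 0]]], "jaw": 0.0}}

```text
clock: 3.08
eef_pos: [508.9, 253.8, 28.8]
tool_rot: [0.001, -0.049, 0.999, 0.0]
ft_force: [-0.9, 0.0, 7.0]
gripper_width: 19.7
gripper_force: 77.8
```

Emit:
{"op": "step_arm", "data": {"targets": [[[0, 0, 0.01, 0], [0, 0, 0.02, 0], [0, 0, 0.03, 0], [0, 0, 0.04, 0], [0, 0, 0, 0]]]}}

```text
clock: 3.7
eef_pos: [509.8, 254.3, 131.2]
tool_rot: [0.002, -0.048, 0.999, 0.001]
ft_force: [0.3, 0.0, -3.5]
gripper_width: 19.7
gripper_force: 78.6
```

Run:
```python
from h import *
np.set_printoptions(precision=1,suppress=True)
s=bot.sense(); print(s["ft_force"],s["gripper_width"],s["eef_pos"],s["moment"])
for n in ("scene","top"):
    img,W=cloud(n)
    for r in eyes.silhouettes(n,"bolt_short")[:2]:
        m=r["region"]; P=W[m]; P=P[~np.isnan(P[:,0])]; print(n,round(r["score"],2),np.round(r["location"]),len(P),np.percentile(P,[2,50,98],axis=0).ravel())
    if n=="scene": cv2.imwrite("pics/s1.png",cv2.resize(img[60:210,240:440][...,::-1],(640,480),interpolation=cv2.INTER_CUBIC))
```

```text
[ 0.3  0.  -3.5] 19.66573686344453 [509.8 254.3 131.2] [-0.  -0.1 -0. ]
scene 0.66 [341. 140.] 174 [458.1 233.7 139.1 537.9 251.6 156.4 561.4 267.9 163.3]
scene 0.63 [237. 289.] 301 [ 659.4 -212.    -1.5  680.5 -192.5   39.1  699.9 -173.7   46.6]
top 0.69 [192. 186.] 252 [478.2 207.5   1.3 514.  227.9   8.4 554.9 255.8 182. ]
```

View pics/s1.png

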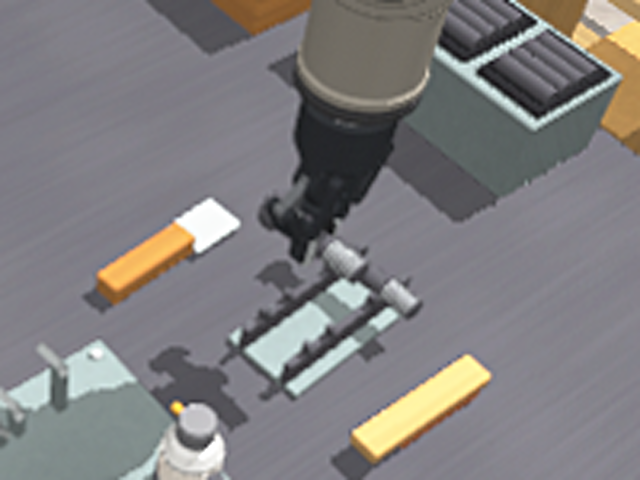

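The bolt is held almost level with its tip pointing away from the robot (crop (400,295)), and the long bolt and rail are undisturbed. Next I carry it over the rest with the tip towards -y.

Emit:
{"op": "step_arm", "data": {"targets": [[[-0.0062, -0.0248, 0, -0.1665], [-0.0062, -0.0248, 0, -0.1665], [-0.0062, -0.0248, 0, -0.1665], [-0.0062, -0.0248, 0, -0.1665], [-0.0062, -0.0248, 0, -0.1665], [-0.0062, -0.0248, 0, -0.1665], [-0.0062, -0.0248, 0, -0.1665], [-0.0062, -0.0248, 0, -0.1665], [-0.0062, -0.0248, 0, -0.1665], [-0.0062, -0.0248, 0, -0.1665]]]}}

```text
clock: 5.15
eef_pos: [445.5, 4.6, 127.1]
tool_rot: [-0.0, 0.708, 0.706, -0.001]
ft_force: [0.1, 0.9, -3.3]
gripper_width: 19.7
gripper_force: 78.5
```

Emit:
{"op": "step_arm", "data": {"targets": [[[0, 0, 0, 0], [0, 0, 0, 0]]]}}

```text
clock: 5.4
eef_pos: [446.2, 5.9, 127.4]
tool_rot: [-0.0, 0.705, 0.709, -0.0]
ft_force: [0.0, 0.9, -2.9]
gripper_width: 19.4
gripper_force: 78.5
```

Run:
```python
from h import *
np.set_printoptions(precision=3,suppress=True)
s=bot.sense(); print(s["eef_pos"],s["tool_rot"],s["qpos"])
for n in ("scene","top"):
    img,W=cloud(n)
    for r in eyes.silhouettes(n,"bolt_short")[:2]:
        m=r["region"]; P=W[m]; P=P[~np.isnan(P[:,0])]; print(n,round(r["score"],2),np.round(r["location"]),len(P),np.percentile(P,[2,50,98],axis=0).ravel())
    # points of held bolt near x=448
    V=W.reshape(-1,3); k=(abs(V[:,0]-448)<25)&(V[:,1]>-70)&(V[:,1]<85)&(V[:,2]>112)&(V[:,2]<185); P=V[k]
    for a in range(-70,85,10):
        Q=P[(P[:,1]>=a)&(P[:,1]<a+10)]
        if len(Q)>2: print(a,len(Q),np.percentile(Q[:,0],[2,98]),Q[:,2].min(),Q[:,2].max())
    if n=="scene": cv2.imwrite("pics/s2.png",cv2.resize(img[110:260,170:370][...,::-1],(640,480),interpolation=cv2.INTER_CUBIC))
```

```text
[446.228   5.918 127.403] [-0.     0.705  0.709 -0.   ] [-0.676  0.213  0.587  2.227 -0.173  0.745  0.033]
scene 0.6 [241. 166.] 179 [366.388 -45.959  -1.026 449.34  -22.258 153.625 456.271  53.8   162.716]
-50 34 [435.5   455.365] 136.38312112917652 157.3000114655688
-40 33 [435.595 455.93 ] 141.38478375352486 157.8386596063002
-30 31 [437.562 456.69 ] 141.9655934417068 159.53671104846842
-20 31 [438.218 456.679] 143.1874389749994 158.02578112548645
-10 95 [426.239 467.698] 130.7745643081081 184.99101827509196
0 54 [428.645 470.639] 126.14747854991867 179.47636072063415
10 11 [458.873 468.482] 139.61861275897752 184.5270722189763
40 5 [444.989 453.925] 161.6279813217675 164.5412832920989
50 17 [437.923 455.749] 156.88765894215737 163.660769119277
```

View pics/s2.png

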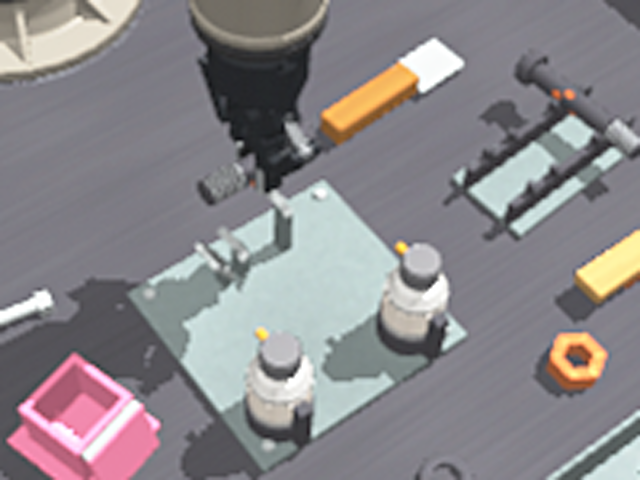

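The bolt is over the rest, head towards +y (300,135) and tip towards -y (220,185); I measured it to be level and aligned within about 2 mm. Now lower it and let it turn in the pads against the upper saddle.

Emit:
{"op": "step_arm", "data": {"targets": [[[0.0015, 0.0005, -0.02, 0], [0, 0, -0.02, 0], [0, 0, -0.012, 0], [0, 0, 0, 0]]]}}

```text
clock: 6.1
eef_pos: [447.5, 6.0, 75.3]
tool_rot: [-0.0, 0.706, 0.708, -0.001]
ft_force: [-0.2, -0.5, -3.6]
gripper_width: 19.9
gripper_force: 78.6
```

Emit:
{"op": "step_arm", "data": {"targets": [[[0, 0, -0.001, 0], [0, 0, -0.002, 0], [0, 0, -0.002, 0], [0, 0, -0.002, 0], [0, 0, -0.002, 0]]], "force": 25}}

```text
clock: 6.72
eef_pos: [449.1, 5.5, 67.9]
tool_rot: [0.001, 0.706, 0.708, 0.001]
ft_force: [-7.9, -7.4, 25.5]
gripper_width: 20.0
gripper_force: 83.6
```

Emit:
{"op": "step_arm", "data": {"targets": [[[0, 0, 0, 0], [0, 0, 0, 0]]], "jaw": 0.0, "force": 20}}

```text
clock: 6.98
eef_pos: [448.9, 5.5, 67.8]
tool_rot: [0.001, 0.706, 0.708, 0.001]
ft_force: [-3.6, -5.9, 21.1]
gripper_width: 19.8
gripper_force: 83.5
```

```bash
cat > tilt.py <<'E'
from h import *
np.set_printoptions(precision=1,suppress=True)
for n in ("scene","top"):
    img,W=cloud(n); np.save(n+"_t.npy",W); np.save(n+"_ti.npy",img)
    V=W.reshape(-1,3); k=(abs(V[:,0]-448)<25)&(V[:,1]>-70)&(V[:,1]<85)&(V[:,2]>40)&(V[:,2]<135); P=V[k]
    print(n)
    for a in range(-70,85,10):
        Q=P[(P[:,1]>=a)&(P[:,1]<a+10)]
        if len(Q)>2: print(a,len(Q),np.percentile(Q[:,0],[2,98]),Q[:,2].min(),Q[:,2].max())
E
python3 tilt.py
```

```text
scene
-60 5 [433.3 461.3] 62.58793615782315 65.31147862569969
-50 59 [434.3 464. ] 50.184694779626284 91.0103536553761
-40 42 [439.5 463.6] 41.739134596542044 91.92029753284783
-30 40 [440.2 466.7] 50.15397441971891 95.4208863373218
-20 42 [441.1 459.4] 41.769747358734776 95.41500379206127
-10 103 [426.3 470.5] 67.96314301336963 134.9670379615618
0 38 [431.6 471.7] 74.79274433676517 133.8720663072104
10 13 [462.3 470.3] 79.08598753490901 131.34553403194968
20 3 [453.3 454.8] 40.572633005497664 53.222530522300985
30 6 [452.3 453.8] 43.6753128457442 54.34413207193177
40 17 [447.4 461.6] 99.63266236423158 111.95301673357937
50 19 [443.7 464.2] 93.61844139507718 110.59020659345276
top
```

Emit:
{"op": "step_arm", "data": {"targets": [[[0, 0, 0, 0], [0, 0, 0, 0]]], "jaw": 0.0205, "force": 20}}

```text
clock: 7.32
eef_pos: [448.9, 5.5, 67.6]
tool_rot: [0.001, 0.706, 0.708, 0.001]
ft_force: [-1.0, -5.7, 13.8]
gripper_width: 20.9
gripper_force: 43.7
```

Emit:
{"op": "step_arm", "data": {"targets": [[[0, 0, 0, 0], [0, 0, -0.001, 0], [0, 0, -0.002, 0], [0, 0, -0.002, 0]]], "jaw": 0.0212}}

```text
clock: 7.82
eef_pos: [448.7, 5.8, 62.3]
tool_rot: [0.0, 0.706, 0.708, 0.001]
ft_force: [-0.0, -2.8, 7.5]
gripper_width: 21.0
gripper_force: 21.4
```

Emit:
{"op": "step_arm", "data": {"targets": [[[0, 0, -0.001, 0], [0, 0, -0.001, 0], [0, 0, 0, 0]]]}}

```text
clock: 8.2
eef_pos: [448.8, 6.0, 60.6]
tool_rot: [0.0, 0.706, 0.708, 0.001]
ft_force: [-2.3, -1.5, 14.6]
gripper_width: 21.8
gripper_force: 22.3
```

```bash
python3 tilt.py
```

```text
scene
-60 5 [433.1 460.3] 62.11175660179538 66.1241274837671
-50 46 [433.8 464. ] 52.906630582690696 74.55538184453985
-40 40 [439.  463.8] 41.33166147442182 81.49258764687534
-30 37 [440.1 466.3] 56.20733877190514 81.46793363869642
-20 46 [433.1 465.7] 40.817952291028746 132.65597949170524
-10 118 [427.2 471.1] 66.45552032912803 134.94563263155737
0 54 [432.  471.4] 62.48159802180521 132.87463930646118
10 11 [463.7 472.3] 110.75966621736757 132.45885469358325
30 3 [452.3 460.7] 42.06804577915909 107.53407460445226
40 26 [446.3 465.3] 96.69750010955966 114.44114752949679
50 7 [440.9 463.8] 97.1516874375236 113.99590230816364
top
-60 4 [434.3 443.1] 55.61337521125938 63.94447370027365
```

Emit:
{"op": "step_arm", "data": {"targets": [[[0, 0, 0, 0], [0, 0, 0, 0], [0, 0, 0, 0], [0, 0, 0, 0]]], "jaw": 0.026}}

```text
clock: 8.8
eef_pos: [447.8, 6.1, 59.8]
tool_rot: [-0.0, 0.706, 0.708, -0.0]
ft_force: [0.6, -0.1, 0.3]
gripper_width: 25.7
gripper_force: 0.0
```

```bash
python3 tilt.py | head -16
python3 - <<'E'
from h import *
cv2.imwrite("pics/s3.png",cv2.resize(np.load("scene_ti.npy")[130:230,200:320][...,::-1],(720,600),interpolation=cv2.INTER_CUBIC))
E
```

```text
scene
-60 5 [433.5 461.4] 62.069739022188855 65.8929920209846
-50 46 [434.2 463.6] 47.848737221698684 76.02103121122741
-40 39 [439.7 463.2] 40.46992615176168 80.48593431365998
-30 41 [439.  466.1] 51.58853107383402 81.58996266166935
-20 44 [432.9 466.2] 48.388889086061 131.82982842678769
-10 119 [426.1 471. ] 63.52426030948254 134.5040250348742
0 60 [430.7 472.8] 63.92441052616607 132.47333524422936
10 13 [464.  472.2] 71.34866201220132 131.78515696783518
40 23 [446.3 464.3] 95.73995057379466 116.55181435826421
50 8 [441.1 462.6] 95.23525107892567 113.77705991122855
top
-60 4 [433.4 442.6] 62.41006361011455 64.52206884599786
```

View pics/s3.png

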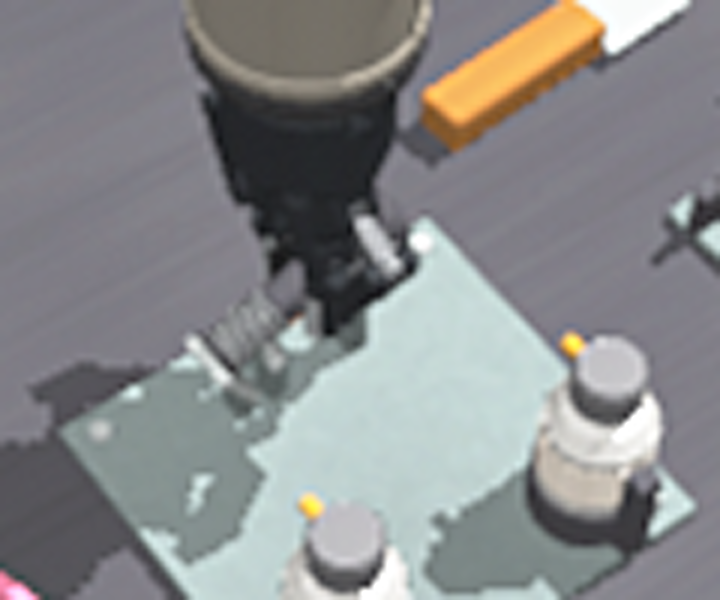

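The bolt is sloping in the rest, its threaded tip at (240,340) next to the foot stop (215,360). I'll retreat upwards and measure it unobstructed.

Emit:
{"op": "step_arm", "data": {"targets": [[[0, 0, 0, 0], [0, 0, 0.02, 0], [0, 0, 0.04, 0], [0.02, 0.02, 0.04, 0], [0.04, 0.04, 0.01, 0]]], "jaw": 0.034}}

```text
clock: 9.52
eef_pos: [509.0, 65.9, 172.8]
tool_rot: [0.0, 0.707, 0.707, 0.002]
ft_force: [1.3, 0.5, 1.0]
gripper_width: 34.0
gripper_force: 0.0
```

Emit:
{"op": "step_arm", "data": {"targets": [[[0.045, 0.01, 0, 0], [0.03, -0.01, 0, 0], [0, 0, 0, 0]]], "jaw": 0.0}}

```text
clock: 9.9
eef_pos: [584.3, 65.2, 169.4]
tool_rot: [0.001, 0.706, 0.708, -0.0]
ft_force: [-0.6, 1.0, 0.6]
gripper_width: -0.0
gripper_force: 0.0
```

```bash
python3 tilt.py
python3 - <<'E'
from h import *
np.set_printoptions(precision=1,suppress=True)
W=np.load("scene_t.npy"); V=W.reshape(-1,3)
k=(abs(V[:,0]-448)<24)&(V[:,1]>-70)&(V[:,1]<85)&(V[:,2]>20)&(V[:,2]<135); P=V[k]
h=-(P[:,1]+1.5); v=P[:,2]-75; s=h*.866-v*.5; n=h*.5+v*.866
for a in range(-70,60,4):
    q=(s>=a)&(s<a+4)&(n>-12)
    if q.sum()>1: print(a,q.sum(),"nmax",n[q].max(),"x",P[q,0].min(),P[q,0].max())
print(bot.sense()["eef_pos"])
E
```

```text
scene
-60 3 [433.3 455.4] 62.05493815325997 64.17859622328672
-50 49 [433.8 463. ] 48.428422021086135 77.59053306414808
-40 41 [439.2 463.7] 40.2104997895068 80.36466214170628
-30 41 [439.1 467.2] 49.72578329424721 83.042357166834
-20 37 [440.6 462.8] 40.08514714090313 86.52948289914127
-10 35 [438.  458.2] 74.36364894700614 90.61984187342273
0 29 [441.6 458.4] 78.95129315056602 96.77017782502753
10 31 [439.8 458.4] 85.65798428576284 99.18898818365244
20 65 [431.  466.2] 40.40648354629741 102.43952717100717
30 57 [439.5 460.4] 42.60066720574673 115.93961442261798
40 44 [435.8 465.1] 93.45608170599428 117.81162022686988
50 7 [440.2 464.4] 98.20935486689802 112.02988071318828
top
-60 13 [434.  462.7] 58.96295137701486 65.7939817362444
-50 32 [433.7 464.2] 45.80299634785047 78.29397616131291
-40 25 [435.5 459.1] 44.60522691831238 82.29559340179685
-30 38 [430.3 466.4] 54.29791402303681 86.47687298320147
-20 23 [439.1 458.6] 54.58385898702818 88.6409038171812
-10 22 [439.1 458.9] 78.45222989340346 94.80819003504894
0 23 [439.  458.4] 85.21038195772803 100.41447176624638
10 24 [434.2 463.
[... 1528 characters left out ...]
nmax 16.292011761238143 x 441.3472585816565 458.44960277561046
14 11 nmax 16.441305592576704 x 440.6253723810698 459.5784857894365
18 15 nmax 18.252331147273498 x 436.29600946102295 462.0214172052189
22 19 nmax 18.79615443701744 x 439.7634168703224 467.2001125822745
26 17 nmax 21.448455162689186 x 439.19534063333924 467.43000662645625
30 11 nmax 21.861390927751568 x 442.66224174184157 458.08070713706866
34 12 nmax 19.371669012090553 x 439.0976975587366 459.7634661493054
38 9 nmax 21.113084449125992 x 445.1263155567747 457.8779956139479
42 22 nmax 15.129065931422382 x 432.13442257203843 464.0001937128527
46 18 nmax 16.405920349224424 x 433.10106312271705 463.14130832193786
[582.4  65.8 169.4]
```

The bolt is at about 22° instead of 30°: its tip edge is catching on the stop. A gentle push with the shut fingers on the tip half will seat it.

Emit:
{"op": "step_arm", "data": {"targets": [[[-0.045, -0.033, 0, 0], [-0.045, -0.033, 0, 0], [-0.0445, -0.0318, -0.02, 0], [0, 0, -0.035, 0], [0, 0, -0.02, 0], [0, 0, 0, 0]]]}}

```text
clock: 10.75
eef_pos: [446.9, -31.6, 94.1]
tool_rot: [-0.001, 0.706, 0.708, -0.001]
ft_force: [-0.2, -0.0, 0.6]
gripper_width: 0.2
gripper_force: 0.0
```

Emit:
{"op": "step_arm", "data": {"targets": [[[0, 0, -0.005, 0], [0, 0, -0.003, 0], [0, 0, -0.002, 0], [0, 0, -0.001, 0]]]}}

```text
clock: 11.25
eef_pos: [448.4, -31.7, 83.9]
tool_rot: [-0.0, 0.706, 0.708, 0.0]
ft_force: [-0.5, 0.9, -0.4]
gripper_width: -0.0
gripper_force: 0.0
```

Emit:
{"op": "step_arm", "data": {"targets": [[[0, 0, -0.002, 0], [0, 0, -0.002, 0], [0, 0, -0.001, 0], [0, 0, -0.001, 0]]]}}

```text
clock: 11.75
eef_pos: [448.9, -31.6, 78.1]
tool_rot: [0.0, 0.706, 0.708, 0.0]
ft_force: [-0.9, 1.8, 12.9]
gripper_width: -0.2
gripper_force: 4.9
```

```bash
cat > rest.py <<'E'
from h import *
np.set_printoptions(precision=1,suppress=True)
for nm in ("scene","top"):
    img,W=cloud(nm); V=W.reshape(-1,3); np.save(nm+"_ti.npy",img)
    k=(abs(V[:,0]-448)<14)&(V[:,1]>-70)&(V[:,1]<85)&(V[:,2]>20)&(V[:,2]<135); P=V[k]
    h=-(P[:,1]+1.5); v=P[:,2]-75; s=h*.866-v*.5; n=h*.5+v*.866
    print(nm,[(a,round(float(n[(s>=a)&(s<a+6)&(n>-12)].max()),1)) for a in range(-70,60,6) if ((s>=a)&(s<a+6)&(n>-12)).sum()>1])
E
python3 rest.py
```

```text
scene [(-64, 15.4), (-58, 16.7), (-52, 16.1), (-46, 10.7), (-40, 10.9), (-34, 11.0), (-28, 12.5), (-10, 60.2), (-4, 63.2), (2, 69.1), (8, 67.0), (14, 58.6), (20, 43.3), (26, 32.4), (32, 16.7), (38, 17.2), (44, 16.0)]
top []
```

Emit:
{"op": "step_arm", "data": {"targets": [[[0, 0, -0.001, 0], [0, 0, -0.001, 0], [0, 0, 0, 0]]]}}

```text
clock: 12.22
eef_pos: [449.0, -31.6, 76.1]
tool_rot: [0.0, 0.706, 0.708, 0.0]
ft_force: [0.3, 1.0, 7.4]
gripper_width: -0.0
gripper_force: 3.2
```

Emit:
{"op": "step_arm", "data": {"targets": [[[0, 0, -0.001, 0], [0, 0, -0.001, 0], [0, 0, 0, 0]]]}}

```text
clock: 12.6
eef_pos: [449.0, -31.6, 74.1]
tool_rot: [0.0, 0.706, 0.708, 0.0]
ft_force: [-0.5, 0.5, 9.3]
gripper_width: 0.0
gripper_force: 3.7
```

Emit:
{"op": "step_arm", "data": {"targets": [[[0, 0, -0.001, 0], [0, 0, -0.001, 0], [0, 0, 0, 0]]]}}

```text
clock: 12.98
eef_pos: [449.3, -31.5, 72.9]
tool_rot: [-0.0, 0.706, 0.708, 0.001]
ft_force: [-7.7, 1.5, 39.1]
gripper_width: 0.1
gripper_force: 16.4
```

```bash
python3 rest.py
```

```text
scene [(-64, 16.7), (-58, 18.1), (-52, 19.5), (-46, 10.3), (-40, 11.9), (-34, 12.2), (-28, 10.1), (-22, 9.9), (-10, 55.9), (-4, 56.6), (2, 70.8), (8, 66.9), (14, 57.5), (20, 44.4), (26, 34.0), (32, 23.6), (38, 14.6), (44, 16.7)]
top []
```

Emit:
{"op": "step_arm", "data": {"targets": [[[0, 0, 0.02, 0], [0, 0, 0.05, 0], [0.02, -0.01, 0.02, 0], [0.045, -0.01, 0, 0], [0.045, -0.01, 0, 0], [0.024, -0.0095, -0.02, 0], [0, 0, -0.012, 0]]]}}

```text
clock: 13.95
eef_pos: [583.2, -72.1, 128.4]
tool_rot: [0.0, 0.706, 0.708, -0.001]
ft_force: [-0.4, 0.3, 0.5]
gripper_width: -0.1
gripper_force: 0.0
```

```bash
python3 rest.py; python3 -c "
from h import *
cv2.imwrite('pics/s4.png',cv2.resize(np.load('scene_ti.npy')[130:250,200:340][...,::-1],(700,600),interpolation=cv2.INTER_CUBIC))"
```

```text
scene [(26, 11.1), (32, 12.1), (38, 13.9), (44, 17.3)]
top []
```

View pics/s4.png

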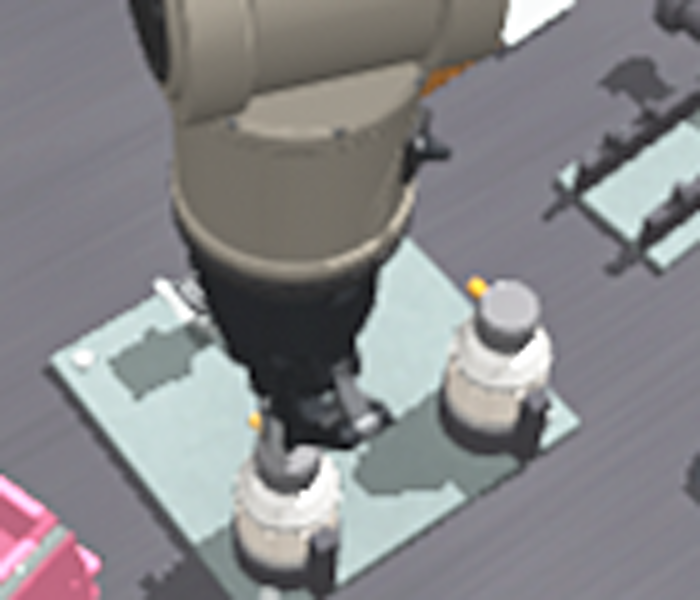

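The bolt's tip top is now at n≈11 mm, so it is seated at 30°; the fingers stand over the right cap at (290,460). Now I feel it.

Emit:
{"op": "step_arm", "data": {"targets": [[[0, 0, -0.004, 0], [0, 0, -0.003, 0], [0, 0, -0.001, 0], [0, 0, 0, 0]]]}}

```text
clock: 14.55
eef_pos: [582.4, -71.1, 122.0]
tool_rot: [0.0, 0.706, 0.708, 0.0]
ft_force: [0.1, -0.5, 0.5]
gripper_width: -0.0
gripper_force: 0.0
```

Emit:
{"op": "step_arm", "data": {"targets": [[[0, 0, -0.0007, 0], [0, 0, 0, 0]]]}}

```text
clock: 14.8
eef_pos: [582.4, -71.2, 121.1]
tool_rot: [-0.0, 0.706, 0.708, 0.0]
ft_force: [-0.2, -0.2, 0.0]
gripper_width: -0.2
gripper_force: 0.0
```

Emit:
{"op": "step_arm", "data": {"targets": [[[0, 0, -0.0007, 0], [0, 0, -0.0005, 0], [0, 0, 0, 0]]]}}

```text
clock: 15.18
eef_pos: [582.4, -71.3, 119.9]
tool_rot: [-0.0, 0.706, 0.708, 0.0]
ft_force: [0.3, 0.4, 2.1]
gripper_width: 0.3
gripper_force: 0.8
```

Emit:
{"op": "step_arm", "data": {"targets": [[[0, 0, -0.0006, 0], [0, 0, 0, 0]]]}}

```text
clock: 15.42
eef_pos: [582.4, -71.2, 119.4]
tool_rot: [-0.0, 0.706, 0.708, 0.0]
ft_force: [-1.7, 1.1, 5.0]
gripper_width: 0.1
gripper_force: 2.6
```

Emit:
{"op": "step_arm", "data": {"targets": [[[0, 0, -0.0005, 0], [0, 0, 0, 0]]]}}

```text
clock: 15.68
eef_pos: [582.4, -71.3, 119.1]
tool_rot: [-0.0, 0.706, 0.708, 0.0]
ft_force: [-3.1, 0.3, 7.0]
gripper_width: 0.3
gripper_force: 4.0
```

Force is rising steeply, about 7 N for under 1 mm, so this is the seized one. On to the left cap.

Emit:
{"op": "step_arm", "data": {"targets": [[[0, 0, 0.03, 0], [0, 0.05, 0.01, 0], [0, 0.05, 0, 0], [0, 0.0395, -0.015, 0], [0, 0, -0.019, 0], [0, 0, -0.004, 0], [0, 0, 0, 0]]]}}

```text
clock: 16.55
eef_pos: [582.4, 66.9, 120.9]
tool_rot: [0.0, 0.707, 0.708, -0.0]
ft_force: [-0.6, -0.2, 0.7]
gripper_width: -0.2
gripper_force: 0.0
```

Emit:
{"op": "step_arm", "data": {"targets": [[[0, 0, -0.001, 0], [0, 0, -0.001, 0], [0, 0, 0, 0]]]}}

```text
clock: 16.92
eef_pos: [582.7, 67.7, 119.2]
tool_rot: [0.0, 0.706, 0.708, 0.0]
ft_force: [0.5, -2.3, 4.5]
gripper_width: -0.3
gripper_force: 1.6
```

Emit:
{"op": "step_arm", "data": {"targets": [[[0, 0, -0.0008, 0], [0, 0, 0, 0]]]}}

```text
clock: 17.18
eef_pos: [582.6, 68.1, 118.1]
tool_rot: [0.0, 0.706, 0.708, 0.0]
ft_force: [0.4, -3.0, 3.6]
gripper_width: 0.1
gripper_force: 2.0
```

It gives at about 4 N, so this is the working cap. Press fully.

Emit:
{"op": "step_arm", "data": {"targets": [[[0, 0, -0.003, 0], [0, 0, -0.002, 0], [0, 0, -0.002, 0], [0, 0, -0.001, 0], [0, 0, 0, 0]]]}}

```text
clock: 17.8
eef_pos: [582.6, 68.1, 110.2]
tool_rot: [0.0, 0.706, 0.708, 0.0]
ft_force: [-0.3, -3.0, 9.7]
gripper_width: -0.1
gripper_force: 4.3
```

Emit:
{"op": "step_arm", "data": {"targets": [[[0, 0, -0.001, 0], [0, 0, -0.0005, 0], [0, 0, 0, 0]]]}}

```text
clock: 18.18
eef_pos: [582.8, 68.1, 109.8]
tool_rot: [-0.0, 0.706, 0.708, 0.001]
ft_force: [-8.3, -4.0, 30.5]
gripper_width: 0.2
gripper_force: 15.3
```

Emit:
{"op": "step_arm", "data": {"targets": [[[0, 0, 0.01, 0], [0, 0, 0.02, 0], [0, 0, 0.03, 0], [-0.02, -0.004, 0.01, 0], [-0.045, -0.008, 0, 0], [-0.045, -0.008, 0, 0], [-0.0245, -0.0037, 0, 0], [0, 0, 0, 0]]], "jaw": 0.0}}

```text
clock: 19.18
eef_pos: [446.4, 44.9, 179.0]
tool_rot: [-0.001, 0.706, 0.708, 0.001]
ft_force: [0.4, 1.4, -0.2]
gripper_width: -0.1
gripper_force: 0.0
```

```bash
python3 rest.py
python3 - <<'E'
from h import *
np.set_printoptions(precision=1,suppress=True)
img,W=cloud("scene"); V=W.reshape(-1,3)
for nm,y0,y1 in (("capL",20,110),("capR",-110,-20)):
    P=V[(V[:,0]>560)&(V[:,0]<605)&(V[:,1]>y0)&(V[:,1]<y1)&(V[:,2]>100)&(V[:,2]<126)]; print(nm,len(P),np.percentile(P[:,2],80))
k=(abs(V[:,0]-448)<24)&(V[:,1]>28)&(V[:,1]<75)&(V[:,2]>60)&(V[:,2]<130); P=V[k]; print("head",len(P),P.min(0),P.max(0))
print(bot.sense()["eef_pos"])
# pocket
for n in ("scene","top"):
    if n=="top": img,W=cloud("top"); V=W.reshape(-1,3)
    P=V[(V[:,0]>410)&(V[:,0]<525)&(V[:,1]>-425)&(V[:,1]<-305)&(V[:,2]>55)&(V[:,2]<66)]
    for a in (10,11,12,13,14):
        c,s=np.cos(np.radians(a)),np.sin(np.radians(a)); L=(P[:,:2]-[462,-365])@np.array([[c,-s],[s,c]])
        e=[np.percentile(L[:,0],[.5,99.5]),np.percentile(L[:,1],[.5,99.5])]; 
        I=L[(abs(L[:,0])<36)&(abs(L[:,1])<15)]; J=L[(abs(L[:,0])<15)]
        print(n,a,len(P),e,"inner x",I[I[:,0]<0,0].max(),I[I[:,0]>0,0].min(),"inner y",J[J[:,1]<0,1].max(),J[J[:,1]>0,1].min())
E
```

```text
scene [(-64, 16.9), (-58, 17.6), (-52, 20.1), (-46, 12.0), (-40, 11.2), (-34, 11.9), (-28, 11.8), (-22, 10.8), (-16, 10.2), (-10, 12.7), (-4, 12.3), (2, 10.3), (8, 12.0), (14, 12.6), (20, 10.5), (26, 11.1), (32, 11.1), (38, 13.6), (44, 17.2)]
top [(20, 11.7), (26, 12.9), (32, 13.2), (38, 12.0), (44, 18.3), (50, 15.3)]
capL 158 120.30479203759032
capR 174 120.59895027538217
head 110 [435.1  28.   60.6] [464.7  52.5 119.8]
[448.7  45.  178.9]
scene 10 388 [array([-32.1,  45.9]), array([-31.4,  33.2])] inner x -22.990998008747585 25.724290751193713 inner y -24.635306185889764 26.554682160961793
scene 11 388 [array([-32.2,  45.8]), array([-31.1,  32.7])] inner x -22.96080106789161 25.98179747108157 inner y -24.82950226068143 26.79763965977945
scene 12 388 [array([-32.5,  45.6]), array([-30.8,  32.4])] inner x -22.92361004460408 26.231389883768408 inner y -25.016135028555706 26.99399982257476
scene 13 388 [array([-32.5,  45.8]), array([-30.4,  32.7])] inner x -22.879436267630965 26.47299196098747 inner y -25.162702154579343 26.98804812136732
scene 14 388 [array([-32.2,  46.1]), array([-30
[... 158 characters left out ...]
4])] inner x -25.949254915951645 25.824316667749066 inner y -27.626449968932246 22.826958386376276
top 11 230 [array([-31.8,  44. ]), array([-36.5,  29. ])] inner x -25.899123035446788 25.801625845474877 inner y -27.813354643021423 22.921231471841526
top 12 230 [array([-32.1,  43.9]), array([-36.6,  28.6])] inner x -25.8411020311749 25.771075598022193 inner y -27.991787099852324 23.0085225281575
top 13 230 [array([-32.3,  44. ]), array([-36.6,  28.7])] inner x -25.775209576895932 25.732675231292337 inner y -28.161692987170074 23.088804965622828
top 14 230 [array([-32.8,  44.3]), array([-36.6,  28.8])] inner x -25.70146574408978 25.686436442409004 inner y -28.32302054999549 23.162054329429356
```

Emit:
{"op": "step_arm", "data": {"targets": [[[0, 0, 0, 0], [0, 0, -0.03, 0], [0, 0, -0.03, 0], [0, 0, -0.025, 0], [0, -0.0005, -0.013, 0], [0, 0, 0, 0]]], "jaw": 0.06, "force": 20}}

```text
clock: 20.12
eef_pos: [447.7, 43.6, 80.1]
tool_rot: [-0.0, 0.706, 0.708, -0.001]
ft_force: [0.5, -0.2, 0.5]
gripper_width: 60.2
gripper_force: 0.0
```

Emit:
{"op": "step_arm", "data": {"targets": [[[0, 0, 0, 0], [0, 0, 0, 0], [0, 0, 0, 0]]], "jaw": 0.0}}

```text
clock: 20.5
eef_pos: [448.5, 44.3, 81.3]
tool_rot: [0.0, 0.706, 0.708, 0.001]
ft_force: [-1.1, -0.3, 7.8]
gripper_width: 35.1
gripper_force: 19.6
```

Gripped at 20 N. Now swing it up about the tip.

Emit:
{"op": "step_arm", "data": {"targets": [[[0, -0.0038, 0.0077, 0], [0, -0.0045, 0.0074, 0], [0, -0.005, 0.0069, 0], [0, -0.0057, 0.0065, 0], [0, 0, 0, 0]]]}}

```text
clock: 21.12
eef_pos: [448.1, 24.7, 109.5]
tool_rot: [0.0, 0.706, 0.708, 0.0]
ft_force: [0.4, 1.9, -1.1]
gripper_width: 34.6
gripper_force: 20.3
```

```bash
cat > hang.py <<'E'
from h import *
import sys
np.set_printoptions(precision=1,suppress=True)
t=bot.sense(); e=t["eef_pos"]; print(e,t["ft_force"],t["gripper_width"],t["gripper_force"])
img,W=cloud("scene"); np.save("scene_ti.npy",img); V=W.reshape(-1,3)
k=(abs(V[:,0]-e[0])<22)&(V[:,1]>e[1]-110)&(V[:,1]<e[1]+30)&(V[:,2]>e[2]-85)&(V[:,2]<e[2]+50); P=V[k]
for a in range(-85,50,8):
    Q=P[(P[:,2]>=e[2]+a)&(P[:,2]<e[2]+a+8)]
    if len(Q)>2: print("z",a,len(Q),"y rel",Q[:,1].min()-e[1],Q[:,1].max()-e[1],"x",Q[:,0].min()-e[0],Q[:,0].max()-e[0])
E
python3 hang.py
```

```text
[448.1  24.7 109.5] [ 0.4  1.9 -1.1] 34.5592378166543 20.309302807472704
z -85 20 y rel -62.383389860742454 13.068010291449074 x -7.447478287606657 7.47803936512787
z -77 17 y rel -61.42361320144789 7.262071977023485 x -8.214004431851322 16.387659185833456
z -69 16 y rel -65.50325729588997 11.318609960692076 x -7.027497415827668 16.242501281064165
z -61 22 y rel -72.02273821640614 12.031765406930393 x -10.494452429833359 14.854058438193647
z -53 60 y rel -75.35495815429584 11.826936844593039 x -17.669912874124293 19.95096449597196
z -45 37 y rel -76.08343917952351 3.807788564401907 x -10.361354035021009 12.99262096469414
z -37 41 y rel -61.12542408226665 8.827138431408859 x -8.200425116468239 10.454727289608627
z -29 34 y rel -52.497951458147554 7.105585952019627 x -9.72688401946624 18.873672048154162
z -21 33 y rel -49.267225596645346 1.5337983319316812 x -8.821826590936325 17.58815737139804
z -13 31 y rel -39.86305023475734 -14.834483201415534 x -9.281085644369796 10.026285374159613
z -5 27 y rel -31.897936000266835 -4.4459971242671905 x -8.754402631892788 20.474666962313393
z 3 32 y rel -26.15953673553184 -5.507986091501547 x -18.98552143594071 20.162216235047026
z 11 26 y rel -20.573616638000313 -5.657870182498012 x -19.394483590395566 21.76482526262231
z 19 20 y rel -17.096569360136467 4.956227514308754 x -20.613755862874598 21.748939596042078
z 27 52 y rel -17.795300095368756 5.044847655315838 x -20.784093546845952 20.90126977018764
z 35 19 y rel -9.949760960855993 5.817223210058618 x -21.947719161043267 18.005586554157446
z 43 14 y rel -11.115508416901601 9.065828696723035 x -21.185885411237166 20.39397595019915
```

About 49°, as planned. Continue the arc.

Emit:
{"op": "step_arm", "data": {"targets": [[[0, -0.0062, 0.006, 0], [0, -0.0067, 0.0054, 0], [0, -0.0071, 0.0048, 0], [0, -0.0076, 0.0041, 0], [0, -0.0078, 0.0035, 0], [0, -0.008, 0.003, 0], [0, 0, 0, 0]]]}}

```text
clock: 22.05
eef_pos: [447.9, -19.0, 136.0]
tool_rot: [-0.0, 0.706, 0.708, 0.0]
ft_force: [0.5, -0.2, -3.1]
gripper_width: 34.4
gripper_force: 20.3
```

```bash
python3 hang.py
```

```text
[447.9 -19.  136. ] [ 0.5 -0.2 -3.1] 34.404371400054885 20.32222038337295
z -85 19 y rel -30.468212508426923 6.087073256839737 x -13.817825844041295 19.548140714414444
z -77 38 y rel -32.235418682102825 1.4322302142997998 x -16.01671251962324 20.450831294654847
z -69 16 y rel -29.335955520613943 -8.931367408071488 x -2.9619583486369265 14.876024027375934
z -61 16 y rel -23.646918593239498 -9.744147290371366 x -4.308864561616076 11.997392271865749
z -53 17 y rel -22.013984686088357 -4.222120395523241 x -5.231152265453261 10.241259169209343
z -45 18 y rel -21.26259530981759 -5.282182371979054 x -1.3029985070599537 10.685157331057383
z -37 17 y rel -19.250884104941527 -0.22271602656957867 x -5.623627930536543 12.076317926887555
z -29 16 y rel -18.531824118576147 0.9470773261370979 x -7.532543294653294 11.571954679347868
z -21 18 y rel -17.23195572233471 -4.428008615847325 x -9.639180858773216 11.561303765719117
z -13 12 y rel -16.666757945277432 -4.554761004326174 x -2.9324755178741384 9.999835387934638
z -5 14 y rel -15.095733208278382 -5.695073488786598 x -6.047949461097517 7.93168575867378
z 3 9 y rel -13.360844943499394 -6.273263005019608 x 0.06817707315786947 21.774208145036937
z 11 12 y rel -18.380391780049372 -9.428366242498278 x -18.71824227729985 21.79204676267227
z 19 31 y rel -18.306757727841223 14.726513399884873 x -20.03190611660773 21.762615092067904
z 27 60 y rel -16.308621001952993 9.497270928114908 x -19.94650211466484 20.626697788594242
z 35 13 y rel -10.162150801713615 1.7379140535749613 x -21.683242714717437 18.1537355595097
z 43 12 y rel -10.492077452797623 9.313754832248485 x -21.87275250844607 19.860751003832718
```

Emit:
{"op": "step_arm", "data": {"targets": [[[0, 0, 0.025, 0], [0, 0, 0.03, 0], [0.001, -0.025, 0, 0], [0.002, -0.045, 0, 0], [0.002, -0.045, 0, 0], [0.002, -0.045, 0, 0], [0.002, -0.045, 0, 0], [0.002, -0.045, 0, 0], [0.002, -0.045, 0, 0], [0.001, -0.025, 0, 0]]]}}

```text
clock: 23.35
eef_pos: [461.5, -340.4, 190.4]
tool_rot: [-0.0, 0.707, 0.708, -0.001]
ft_force: [0.4, 0.6, -3.8]
gripper_width: 34.1
gripper_force: 21.1
```

Emit:
{"op": "step_arm", "data": {"targets": [[[0, -0.018, 0, 0], [0, 0, 0, 0], [0, 0, 0, 0]]]}}

```text
clock: 23.72
eef_pos: [461.9, -355.5, 190.4]
tool_rot: [-0.0, 0.706, 0.708, -0.0]
ft_force: [1.1, -0.4, -3.9]
gripper_width: 34.3
gripper_force: 21.1
```

```bash
python3 hang.py; python3 -c "
from h import *
cv2.imwrite('pics/s5.png',cv2.resize(np.load('scene_ti.npy')[180:330,60:220][...,::-1],(640,600),interpolation=cv2.INTER_CUBIC))"
```

```text
[ 461.9 -355.5  190.4] [ 1.1 -0.4 -3.9] 34.322686605793194 21.103436361299828
z -77 14 y rel -26.639940773098374 -4.477571434803451 x 2.9099738996304154 11.330218950134054
z -69 20 y rel -25.366244615097344 -5.497190336604774 x 3.2300237109414525 12.89313692737295
z -61 19 y rel -24.746205743665655 -3.7583689646907033 x 1.1768127041055436 11.979972500329723
z -53 21 y rel -22.116858582593636 -1.514939174929907 x 4.2393158118562155 11.87542122881382
z -45 23 y rel -21.702624313364424 -0.35889992049186503 x 0.22038911038083597 11.384940468047944
z -37 22 y rel -19.159249460217666 1.2928754968797875 x 2.4572665766002615 10.847443151171376
z -29 16 y rel -18.785345568134233 -1.482648357891435 x -0.7754078618964968 13.369338516428797
z -21 9 y rel -16.332506612345526 -9.431514737505154 x 0.8171108060489587 11.60694362994542
z -13 5 y rel -15.745012163219485 -12.503999113636269 x -0.10959656024215292 7.444714376494858
z 11 3 y rel -16.599624729644177 15.973751746624202 x 2.0849670235735402 8.49767208439846
z 19 16 y rel -16.116598585119732 19.36311490929114 x -1.3933208967141013 8.416258605556607
z 27 3 y rel -13.214716495466973 7.024128779898206 x 2.9404119672391857 4.160527082459737
```

View pics/s5.png

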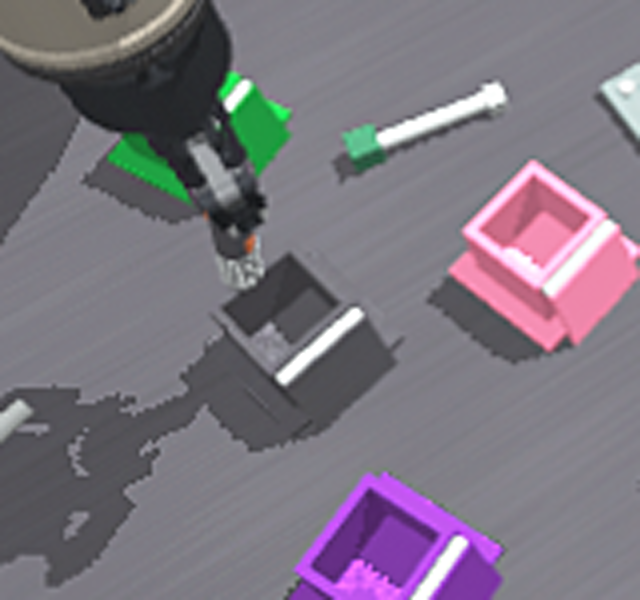

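The bolt hangs tip down about 10° off vertical, next to the dark pocket at (300,330) and above it; its tip at (240,265) is in line with the pocket's interior. Lower it in.

Emit:
{"op": "step_arm", "data": {"targets": [[[0, 0.002, -0.025, 0], [0, 0, -0.03, 0], [0, 0, -0.025, 0], [0, 0, -0.012, 0], [0, 0, 0, 0]]]}}

```text
clock: 24.4
eef_pos: [461.9, -353.8, 98.6]
tool_rot: [-0.0, 0.706, 0.708, -0.0]
ft_force: [0.6, -0.0, -3.1]
gripper_width: 34.1
gripper_force: 21.1
```

```bash
python3 hang.py
```

```text
[ 461.9 -353.8   98.6] [ 0.6 -0.  -3.1] 34.123855223707565 21.109781880659284
z -85 9 y rel -44.354750718219805 12.129300184835813 x -21.091057048404195 3.3612522403029743
z -77 22 y rel -40.998507030295855 17.644330214611273 x -21.96331625049544 21.99861035154862
z -69 23 y rel -38.974662730731836 16.798592952524757 x -21.997427416541484 12.030274991042234
z -61 33 y rel -47.837537368340804 18.818985237032052 x -21.914557101362675 12.511802749329036
z -53 30 y rel -42.87289817976006 14.65151469206586 x -21.21414641077223 18.406412378938057
z -45 107 y rel -46.44543157947237 25.94607612587464 x -21.940275700181473 21.89110158784524
z -37 16 y rel -35.84022926909984 19.49138493373482 x -21.36684806681251 11.941235554026662
z -29 12 y rel -17.836423416057983 -6.050132773265261 x 2.418700339093391 12.326752355681833
z -21 6 y rel -16.44517649827651 -12.480812131647042 x 1.4634173078387107 7.985696121554497
z -13 3 y rel -15.59178139208035 -13.995734472163235 x -2.95011826937656 3.1899556211498066
z 11 3 y rel -17.092656290708305 -13.543160663460185 x 0.9307466148117101 9.93069399558101
z 19 11 y rel -15.772529899979531 19.46761582105404 x -17.45378696637721 11.418366735762277
```

Emit:
{"op": "step_arm", "data": {"targets": [[[0, 0, -0.005, 0], [0, 0, -0.004, 0], [0, 0, -0.003, 0], [0, 0, 0, 0]]]}}

```text
clock: 24.95
eef_pos: [461.8, -354.3, 86.6]
tool_rot: [-0.0, 0.706, 0.708, -0.0]
ft_force: [-0.4, 1.0, -3.2]
gripper_width: 34.1
gripper_force: 21.1
```

Emit:
{"op": "step_arm", "data": {"targets": [[[0, 0, -0.001, 0], [0, 0, -0.001, 0], [0, 0, 0, 0]]]}}

```text
clock: 25.32
eef_pos: [461.9, -354.4, 84.8]
tool_rot: [-0.0, 0.706, 0.708, -0.0]
ft_force: [-0.8, -0.8, -3.8]
gripper_width: 34.3
gripper_force: 21.1
```

Emit:
{"op": "step_arm", "data": {"targets": [[[0, 0, -0.0015, 0], [0, 0, -0.0015, 0], [0, 0, 0, 0]]]}}

```text
clock: 25.7
eef_pos: [462.4, -355.0, 82.7]
tool_rot: [0.001, 0.706, 0.708, 0.0]
ft_force: [-2.4, 1.7, 13.0]
gripper_width: 34.5
gripper_force: 22.1
```

Emit:
{"op": "step_arm", "data": {"targets": [[[0, 0, -0.001, 0], [0, 0, -0.001, 0], [0, 0, 0, 0]]]}}

```text
clock: 26.08
eef_pos: [463.8, -355.7, 81.9]
tool_rot: [0.002, 0.706, 0.708, 0.001]
ft_force: [0.6, 2.7, 27.1]
gripper_width: 34.5
gripper_force: 23.2
```

Emit:
{"op": "step_arm", "data": {"targets": [[[0, -0.003, 0.001, 0], [0, -0.004, 0, 0], [0, -0.004, 0, 0], [0, -0.003, 0, 0], [0, 0, 0, 0]]]}}

```text
clock: 26.7
eef_pos: [463.0, -369.6, 82.1]
tool_rot: [0.002, 0.706, 0.708, 0.0]
ft_force: [0.4, 0.6, 14.6]
gripper_width: 34.1
gripper_force: 22.5
```

```bash
python3 hang.py
```

```text
[ 463.  -369.6   82.1] [ 0.4  0.6 14.6] 34.069023648633106 22.456437181681395
z -85 490 y rel -109.75750479601976 29.218923401525558 x -21.979850788770307 21.94808944408885
z -77 91 y rel -44.7962752993289 29.615045859700786 x -21.8391718249552 21.34446830686585
z -69 10 y rel -31.52753526155624 28.760547613566246 x -21.51300360314025 6.278394633671496
z -61 12 y rel -24.373296117311327 29.161691950904583 x -17.23851054813781 19.898426617386235
z -53 17 y rel -22.55269887874539 28.31224203914718 x -20.95254813196533 10.834571647015707
z -45 25 y rel -31.007902753869757 29.56299338252319 x -21.61257396141383 12.20085119320612
z -37 20 y rel -27.167397606351415 27.88937448868319 x -21.796867248810543 20.932178337740083
z -29 46 y rel -30.545688591034036 29.953851150689218 x -21.941715309860683 21.16911980927597
z -21 6 y rel -29.602833005316313 28.30042883548765 x -18.72712065231383 16.208735680410314
z 19 9 y rel -15.508515206177776 18.487058372381796 x 3.9232108180407863 9.365647643607133
z 27 3 y rel 6.964189212887561 16.689810800841485 x -16.228465485843117 7.399720044414039
```

Run:
```python
from h import *
np.set_printoptions(precision=1,suppress=True)
e=bot.sense()["eef_pos"]
img,W=cloud("scene"); m=W-e
k=(abs(m[...,0])<16)&(abs(m[...,1])<20)&(m[...,2]>-75)&(m[...,2]<10)
rr,cc=np.where(k)
for r in range(rr.min(),rr.max()+1,2):
    c=cc[rr==r]
    if len(c): print(r,c.min(),c.max(),m[r,c[0]],m[r,c[len(c)//2]],m[r,c[-1]])
cv2.imwrite("pics/s6.png",cv2.resize(img[200:320,80:220][...,::-1],(700,600),interpolation=cv2.INTER_CUBIC))
```

```text
259 134 134 [  3.7   9.4 -39.1] [  3.7   9.4 -39.1] [  3.7   9.4 -39.1]
261 131 135 [  9.9   1.4 -28.8] [  9.6   5.2 -34.6] [  6.9   9.  -44.8]
263 126 136 [  0.2 -11.4 -42.5] [  9.4  -1.2 -38.6] [  5.4   8.3 -59.7]
265 123 133 [ 10.6 -18.7 -24.4] [  9.7  -5.7 -44.6] [ 11.    0.1 -50.1]
267 129 131 [  5.9 -10.6 -58.1] [  7.8  -8.6 -57.3] [ 10.4  -6.4 -54.9]
```

View pics/s6.png

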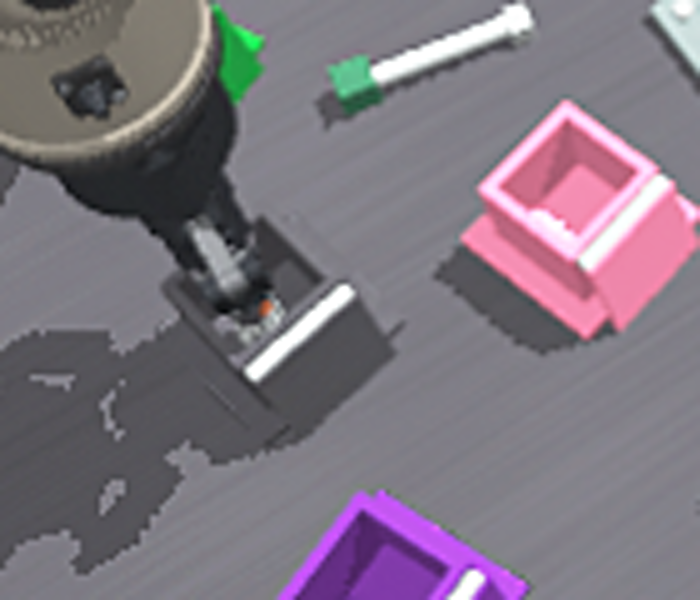

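The bolt stands in the dark pocket at (255,320), and its measured shank centre is only about 1 mm off the head axis near the floor, so it is vertical. Unload and release gently.

Emit:
{"op": "step_arm", "data": {"targets": [[[0, 0, 0.0008, 0], [0, 0, 0, 0]]], "jaw": 0.0355}}

```text
clock: 27.05
eef_pos: [462.0, -368.5, 81.8]
tool_rot: [0.0, 0.706, 0.708, 0.0]
ft_force: [0.4, 0.0, 3.4]
gripper_width: 35.4
gripper_force: 1.8
```

Emit:
{"op": "step_arm", "data": {"targets": [[[0, 0, 0, 0], [0, 0, 0, 0], [0, 0, 0, 0]]], "jaw": 0.042}}

```text
clock: 27.42
eef_pos: [461.8, -368.3, 81.5]
tool_rot: [-0.0, 0.706, 0.708, -0.0]
ft_force: [0.2, 0.4, -0.9]
gripper_width: 42.2
gripper_force: 0.0
```

Emit:
{"op": "step_arm", "data": {"targets": [[[0, 0, 0, 0], [0, 0, 0, 0]]], "jaw": 0.055}}

```text
clock: 27.68
eef_pos: [461.8, -368.3, 81.6]
tool_rot: [-0.0, 0.706, 0.708, -0.0]
ft_force: [-0.5, 0.4, -0.1]
gripper_width: 55.1
gripper_force: 0.0
```

Emit:
{"op": "step_arm", "data": {"targets": [[[0, 0, 0.015, 0], [0, 0, 0.03, 0], [0, 0, 0.04, 0], [0, 0, 0.045, 0], [-0.02, 0.03, 0.02, 0], [-0.02, 0.05, 0.02, 0], [-0.02, 0.05, 0.02, 0], [0, 0, 0, 0]]]}}

```text
clock: 28.68
eef_pos: [402.3, -235.3, 273.7]
tool_rot: [0.0, 0.704, 0.71, 0.004]
ft_force: [-0.4, -0.3, 0.6]
gripper_width: 55.1
gripper_force: 0.0
```

Run:
```python
from h import *
np.set_printoptions(precision=1,suppress=True)
print(bot.sense()["eef_pos"])
A=np.load("scene0.npy")
img,W=cloud("scene"); V=W.reshape(-1,3)
k=(V[:,0]>420)&(V[:,0]<505)&(V[:,1]>-410)&(V[:,1]<-320)&(V[:,2]>64)&(V[:,2]<130); P=V[k]
for a in range(64,125,8):
    Q=P[(P[:,2]>=a)&(P[:,2]<a+8)]
    if len(Q): print(a,len(Q),Q.min(0),Q.max(0))
for nm,y0,y1 in (("capL",20,110),("capR",-110,-20)):
    P=V[(V[:,0]>560)&(V[:,0]<605)&(V[:,1]>y0)&(V[:,1]<y1)&(V[:,2]>100)&(V[:,2]<126)]; print(nm,np.percentile(P[:,2],80))
for t in ("bolt_long","nut","sleeve","gauge_pin","scraper","washer","wire_brush"):
    r=eyes.silhouettes("scene",t)
    if r: m=r[0]["region"]; print(t,np.nanmedian(W[m],0),np.nanmedian(A[m],0))
cv2.imwrite("pics/s7.png",cv2.resize(img[...,::-1],(800,600),interpolation=cv2.INTER_CUBIC))
```

```text
[ 402.3 -235.3  273.7]
64 15 [ 465.8 -380.3   64.6] [ 498.  -331.9   70.7]
72 15 [ 467.3 -380.8   72.5] [ 474.9 -361.5   79.6]
80 5 [ 469.7 -379.3   80.1] [ 472.7 -367.4   81.2]
88 1 [ 475.5 -359.8   94.7] [ 475.5 -359.8   94.7]
96 29 [ 465.3 -388.4   96.3] [ 480.2 -353.1  103.7]
104 145 [ 446.  -387.9  104. ] [ 480.4 -353.8  112. ]
112 25 [ 451.6 -382.4  112.1] [ 476.1 -358.5  114.8]
capL 120.44526662248404
capR 120.14493497413041
bolt_long [498.7 340.1  55.3] [499.4 340.1  55. ]
nut [692.3 166.8  18.6] [692.2 166.9  18.1]
sleeve [ 680.  -192.9   34.9] [ 679.9 -192.7   35.8]
gauge_pin [ 369.8 -230.6   14.8] [ 369.7 -230.5   14.4]
scraper [363.9 225.5  20.8] [364.1 224.1  19.7]
washer [710.    7.5   5.1] [710.    7.3   4.8]
wire_brush [649.3 285.7  31.9] [649.4 286.6  31.6]
```

View pics/s7.png

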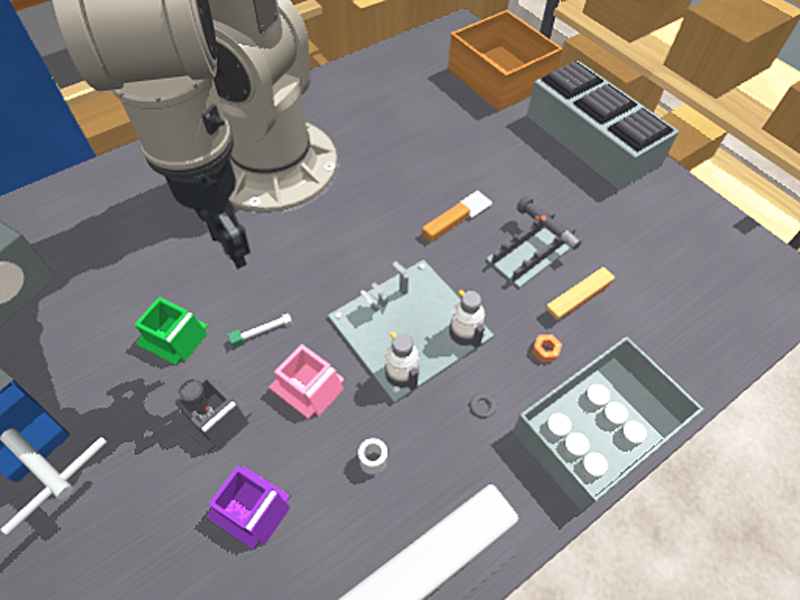

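The bolt stands upright in the dark pocket with its head up at (190,392). Its head top is level at about 112 mm, both caps are up, and the bystanders and the long bolt (550,222) are unmoved.

```bash
python3 -c "
from bench import ticket
print(ticket.sign_off())"
```

```text
the job is handed in; nothing more can be done
None
```

The short bolt was laid in the rest, marked with the working left cap (the seized right one was pressed under 1 mm, at about 7 N), and now stands tip down in the dark reject pocket; the long bolt and bystanders did not move, and the job was handed in at about 29 s.

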